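# Load the sprung pan and draw out the pointer rod

## Robot

A 6-joint arm with a two-finger parallel gripper is mounted at the origin on the work surface. World frame = base frame: x ahead of the robot, y to its left, z up, the work surface at z = 0. Lengths are in m, angles in rad, forces in N, time in s.
With the tool pointing down it reaches from about 0.325 to 0.85 m from the base axis. Payload 4.4 kg.
Tool frame: the origin (TCP) lies midway between the tips of the shut fingers; the grasp point (between the pads) lies 19 mm behind it; z points along the fingers, y is the line along which they close (so a half turn about z gives the same grasp; the last joint's range is limited). The gripper opens to 94 mm and grips with 3 to 60 N. Pads are 16 mm wide; open, the fingers measure 119 mm over their backs; the gripper's body (75 mm by 177 mm) begins 78 mm behind the grasp point.
Start: joints at [-1.444, 0.207, 1.542, -0, 1.393, -0.15], TCP at [0.158, -0.553, 0.205] pointing down, gripper open.
Joint ranges: [-2.73, 2.73], [-0.86, 2.22], [0.23, 2.46], [-1.11, 4.25], [0.08, 2.63], [-2.82, 2.82]. Speed limits (rad/s): [2.79, 2.79, 3.14, 3.14, 3.14, 3.14].

## Interface

Orientations are given as a unit quaternion [x, y, z, w].
In Python, from plant import observe, read_camera, get_calibration, close_job gives the robot as it stands. The module is installed in compiled form; this text tells all that it offers.
- The arm moves only by the tool step_arm, never from a script. Its argument "commands" is a list of rows, each a list of 5 numbers: the opening, from 0 (shut) to 1 (fully open), then the shift along the tool's x, y, z in mm, then the turn about the tool's z in rad. A call has 1 to 10 rows; each row shifts and turns the commanded pose from where the row before left it, along the tool's axes as they then stand; what a row does not reach is not made up. A row lasts 1/10 s, in which the tool goes at most 50 mm and 8.59 degrees, less where a joint would pass 70% of its speed; a pose out of reach is approached as far as the arm can. A call is refused whole if a number of a shift passes 50 or a number of a turn 0.15, either way. A call with a gripper value outside its range is refused whole. The fingers move at their own pace and stop on an object; "squeeze" is the grip in N (left out, the last holds). Time passes only in rows, so rows that do not move let the fingers close. It gives the time, the measured TCP pose, the force, the opening and the grip force at its end, in the units of the state.
- observe(): the state, without advancing time (a new reading comes with each control period).
- read_camera(name): name is "scene" or "top"; returns (picture, depth): 384x512x3 uint8, red, green, blue; 384x512 float32, m along the optical axis (not along the pixel's ray), 0 where there is no reading.
- get_calibration(name): a dict with "fx", "fy", "cx", "cy" (pixels), "xyz" and "rotation" of the camera in the world. Camera axes: x right, y up, looking along -z (the intrinsics and any distortion apply to the point x, -y, -z); pixel columns grow to the right and rows downward; lengths in m; the calibration is good to about 2 mm. A picture is of the moment at which its call begins. get_calibration takes no time and is no camera call.
- close_job(): hands the job in; it is judged then, once.
The state is a dict: "clock": time; "joints": joint angles; "qd": joint speeds; "joint_efforts": joint torques, N m; "tcp_pos": TCP position; "tool_rot": TCP orientation; "wrist_force": force on the tool from outside, world axes, zero at the start; "torque": the same for the moment, N m; "gripper_width": finger opening in m; "grip_force": force on a finger pad.
Only numpy, scipy, OpenCV 4.12 (cv2) and the standard library are available. Lean on these libraries where they do the work, as an engineer would, in place of code of your own. Each camera call takes 0.05 s, during which the arm holds its last target. There are 200 camera calls.

## Task

Set the brass check weight gently, upright and centred in the dark circle on the sprung balance pan and let go of it, while the pointer rod is still home. Then take the blue grip of the telescoping pointer rod and pull the rod out against its spring until the whole red ring has just come clear of the tube's mouth, so that the needle points at the middle of the pan for the reading, and finish while still holding it there. Leave the steel weight, the crucible and the plaster model where they stand.

Things in the scene. Friction and masses are not known exactly. Their poses are not given: they have to be found in the camera images.
- stand: The weighing stand, fixed to the bench: grey base plate 210 (x) x 310 (y) x 12 mm thick. Origin: centre of the plate's underside. It carries the balance (cream housing 100 x 110 mm, top 60 mm above the bench, centred at x -50, y +68 mm) and, 100 mm beside the pan at x +50 mm, the black tube (24 mm across) of the pointer rod, which lies along the stand's y axis 72 mm above the bench from y -145 to y -30 mm. The rod is pulled out along the stand's +y axis.
- tube_mouth (a point): Centre of the tube's open end (aluminium rim), on the rod's axis, 72 mm above the bench.
- pan_centre (a point): Centre of the top face of the round steel pan (90 mm across, 5 mm thick, flat, no rim), 80 mm above the bench when empty; a dark circle 56 mm across is drawn about it. The pan rides straight down on a spring: about 1.2 N starts it, then 0.5 N per mm, stop at 12 mm. The brass weight sinks it 6 to 9 mm.
- pan (a joint): Sinking of the pan in m: 0 empty, grows downward, at most 0.012.
- pointer_rod (a joint): Extension of the pointer rod in m: 0 home in the tube, end stop at 0.105. The last edge of the red ring (20 mm across, 12 mm wide, hidden in the tube at first) leaves the tube's mouth at 0.080, and at 0.083 the needle points at the pan's middle. A spring draws the rod home: 3 N at 0, 60 N/m more with extension, about 8 N at the mark; let go, it snaps back.
- rod_grip (a point): Point to grasp on the upright blue grip at the rod's outer end: on the grip's middle plane, 107 mm above the bench. The grip is a block 24 mm (stand x) by 14 mm (stand y) reaching from 61 to 127 mm above the bench; it moves with the rod. Home, it is 50 mm from the tube's mouth. The thin red needle sticks out from the rod 35 mm on the tube side of the grip, toward the pan, at rod height.
- brass_weight_mid (a point): Centre, half-way up, of the brass check weight: total height 58 mm, its cylindrical body 40 mm across from the foot to 44 mm up, a knob 18 mm across on a neck above. z is its upright axis. 0.42 to 0.55 kg. It stands on the bench.
- steel_weight_mid (a point): Centre, half-way up, of the steel check weight, a bystander: 48 mm high, 32 mm across. Stands on the bench.
- crucible_mid (a point): Centre, half-way up, of the white ceramic crucible (small cup), a bystander: 48 mm high, 52 mm across. Stands on the bench.
- plaster_model_mid (a point): Centre of the base block of the plaster tooth model, a bystander: 55 x 62 mm, 28 mm high with its row of teeth. Lies on the bench.
Not all that is in view belongs to the job. Leave any purple look-alike of the part that bears brass_weight_mid alone.

How it is judged:
On the way:
1. the brass weight stands released, upright and centred on the sunken pan, the pointer rod still home (horizontal distance between brass_weight_mid and pan_centre below 0.01 m and z of brass_weight_mid in the frame of pan_centre between 0.023 and 0.035 m and angle between brass_weight_mid's own z axis and vertical below 0.12 rad and value of joint pan above 0.004 m and contact force between the fingers and brass_weight below 0.1 N and contact force between brass_weight and pan above 1.5 N and linear speed of brass_weight below 0.03 m/s and value of joint pointer_rod below 0.015 m), for 0.3 s.
At the end, for the whole second after the job is handed in: The fingers hold the rod still (at least 4 N on it) at an extension of 0.076 to 0.092 m, and the brass weight stands released and at rest on the pan, within 10 mm of its centre, upright within 0.12 rad, the pan sunk by more than 4 mm under it (horizontal distance between brass_weight_mid and pan_centre below 0.01 m and z of brass_weight_mid in the frame of pan_centre between 0.023 and 0.035 m and angle between brass_weight_mid's own z axis and vertical below 0.12 rad and value of joint pan above 0.004 m and contact force between the fingers and brass_weight below 0.1 N and contact force between brass_weight and pan above 1.5 N and linear speed of brass_weight below 0.03 m/s and value of joint pointer_rod between 0.076 and 0.092 m and velocity of joint pointer_rod between -0.01 and 0.01 m/s and contact force between the fingers and pointer_rod above 4 N); the arm keeps its last pose, push and grip.
It fails at once if steel weight pushed more than 25 mm away or tipped (distance of steel_weight_mid from where it was at the start of the episode above 0.025 m or angle between steel_weight_mid's own z axis and vertical above 0.4 rad).
It fails at once if crucible pushed more than 25 mm away or tipped (distance of crucible_mid from where it was at the start of the episode above 0.025 m or angle between crucible_mid's own z axis and vertical above 0.4 rad).
It fails at once if plaster model pushed more than 25 mm away or tipped (distance of plaster_model_mid from where it was at the start of the episode above 0.025 m or angle between plaster_model_mid's own z axis and vertical above 0.4 rad).
It fails at once if the brass weight dropped: out of the fingers with its foot more than 20 mm above the pan (z of brass_weight_mid in the frame of pan_centre above 0.049 m and contact force between the fingers and brass_weight below 0.02 N).
It also fails if it takes over 54 s, if anything falls off the work surface, if the arm or the gripper's body presses on something with over 40 N, if the wrist force passes 120 N, or if a joint passes its speed limit or range.

## Working session

There is one attempt and no reset: what is moved stays moved. The work goes in short steps, Python scripts to look and compute and a tool call to move; the robot and the scene stay as the last step left them, time stands still between calls to the robot, and variables do not carry over. Pictures are saved under pics/ and viewed, at most 10 in all, crops included, and the job is handed in when it is done.

Besides the shell and the picture viewer there is one more tool, called after "Request:" by a JSON object that holds its "fn" and its "kwargs". step_arm: Moves the arm, as the interface text tells. Its arguments: {"type":"object","properties":{"commands":{"type":"array","items":{"type":"array","items":{"type":"number"}}},"squeeze":{"type":"number"}},"required":["commands"]}

```bash
mkdir -p pics; cat > h.py <<'E'
import numpy as np, cv2
from plant import observe, read_camera, get_calibration, close_job
def pts(name, depth):
    k=get_calibration(name); R=np.array(k["rotation"],float)
    if R.shape!=(3,3):
        from scipy.spatial.transform import Rotation; R=Rotation.from_quat(R.ravel()).as_matrix()
    v,u=np.mgrid[:384,:512]
    P=np.stack([(u-k["cx"])/k["fx"]*depth,-(v-k["cy"])/k["fy"]*depth,-depth],-1)
    return P@R.T+np.array(k["xyz"])
E
python3 - <<'E'
from h import *
for n in("scene","top"):
    k=get_calibration(n); print(k)
    p,d=read_camera(n); np.savez(n,p=p,d=d); cv2.imwrite(f"pics/{n}.png",p[...,::-1])
print(observe())
E
```

```text
{'fx': 368.6909236700108, 'fy': 368.6909236700108, 'cx': 257.27918170916234, 'cy': 196.89739396461331, 'xyz': array([ 0.95162658, -0.52686042,  0.71359204]), 'rotation': array([0.36953461, 0.13099481, 0.2888731 , 0.87340533])}
{'fx': 487.59800944616654, 'fy': 487.59800944616654, 'cx': 257.68443993257154, 'cy': 188.2783140087804, 'xyz': array([ 0.43017325, -0.00171983,  1.35411827]), 'rotation': array([ 0.03817807, -0.03985487, -0.69930204,  0.71269255])}
{'clock': 0.1, 'joints': array([-1.44350030e+00,  2.07360446e-01,  1.54277540e+00, -3.19753811e-05,
        1.39354534e+00, -1.50522033e-01]), 'qd': array([-0.00144677, -0.0020453 , -0.00343117, -0.00080447, -0.00075694,
       -0.00021084]), 'joint_efforts': array([-7.52484157e-04, -3.71864641e+01, -2.82294238e+01,  6.99784840e-02,
        3.11490207e-02, -4.56756015e-05]), 'tcp_pos': array([ 0.1575707 , -0.5522263 ,  0.20440931]), 'tool_rot': array([ 9.90366711e-01,  1.38465470e-01, -3.60638682e-06, -1.04437894e-03]), 'wrist_force': array([-0.78082454, -0.48945726,  0.44613906]), 'torque': array([-0.01773953, -0.03730115,  0.01584312]), 'grip_force': 0.0, 'gripper_width': 0.0937846461021835}
```

View pics/scene.png

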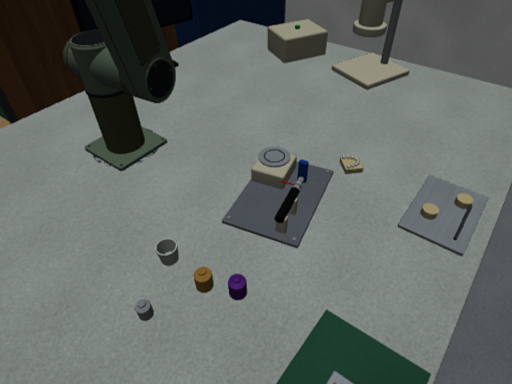

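View pics/top.png

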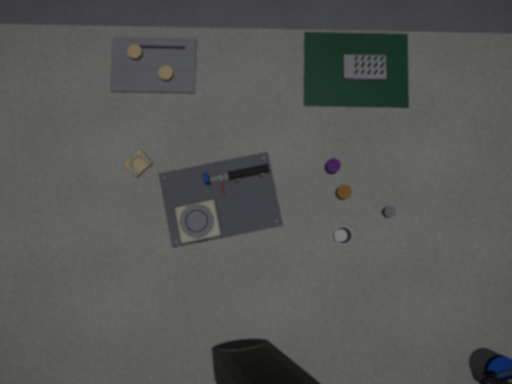

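Scene view: the candidates for the brass weight are the orange-gold knobbed cylinder (scene 204,279; top 344,192), the purple look-alike (scene 237,287; top 333,166), the steel weight (scene 144,310; top 389,211) and the tan discs on the far tray (scene 430,210 and 464,200). By the description I choose the gold one. The top view shows the pan at (197,220), the blue grip at (207,178) and the tube running right to (268,169).

```bash
cat > m.py <<'E'
from h import *
D={n:np.load(n+".npz") for n in("scene","top")}
def masks(p):
    h=cv2.cvtColor(p,cv2.COLOR_RGB2HSV); H,S,V=[h[...,i].astype(int) for i in range(3)]
    return dict(brass=(H>8)&(H<24)&(S>150)&(V>60),blue=(H>105)&(H<125)&(S>150)&(V>40),purple=(H>128)&(H<150)&(S>120),red=((H<6)|(H>174))&(S>130)&(V>60))
if __name__=="__main__":
  for n in D:
    p,d=D[n]["p"],D[n]["d"]; P=pts(n,d)
    for k,m in masks(p).items():
        c,l,s,ce=cv2.connectedComponentsWithStats(m.astype(np.uint8))
        for i in range(1,c):
            if s[i,4]>12:
                q=P[(l==i)&(d>0)]; t=q[:,2]>np.percentile(q[:,2],60)
                print(n,k,s[i],ce[i].round(1),"mean",q.mean(0).round(4),"top",q[t].mean(0).round(4),"max z",np.percentile(q[:,2],98).round(4))
  d=D["top"]["d"];P=pts("top",d)
  # pan region: heights
  for nm,(r0,r1,c0,c1),lo,hi in [("pan",(190,250,165,230),.07,.09),("tube",(155,190,225,275),.07,.095),("housing",(190,250,165,230),.05,.066),("cruc",(222,248,328,356),.035,.06),("steel",(200,222,378,400),.03,.06),("plate",(145,255,150,290),.006,.02)]:
    q=P[r0:r1,c0:c1].reshape(-1,3); q=q[(q[:,2]>lo)&(q[:,2]<hi)]
    print(nm,len(q),q.mean(0).round(4),"min",q.min(0).round(3),"max",q.max(0).round(3))
    if nm in("plate","tube","housing"): r=cv2.minAreaRect((q[:,:2]*1000).astype(np.float32)); print(r)
  c=[cv2.resize(D["scene"]["p"][225:325,120:260],(700,500),interpolation=cv2.INTER_CUBIC)]
  cv2.imwrite("pics/crop.png",c[0][...,::-1])
E
python3 m.py
```

```text
scene brass [194 268  17  15 203] [202.2 274.9] mean [ 0.5763 -0.2414  0.0483] top [ 0.5744 -0.2398  0.0531] max z 0.059
scene blue [298 160  10  18 123] [302.1 167.8] mean [0.5933 0.1252 0.1084] top [0.5935 0.1263 0.1239] max z 0.1294
scene purple [228 274  18  26 371] [237.  286.3] mean [ 0.6497 -0.2144  0.0382] top [ 0.6461 -0.2102  0.0503] max z 0.0586
scene red [281 180  13   5  23] [286.5 182.1] mean [0.5663 0.0969 0.0657] top [0.57   0.0888 0.0753] max z 0.0765
top brass [338 186  12  12 119] [343.6 191.5] mean [ 0.5708 -0.2352  0.0478] top [ 0.5721 -0.2368  0.0532] max z 0.0588
top blue [203 174   6   9  37] [205.8 177.8] mean [0.5907 0.1289 0.1264] top [0.5927 0.1298 0.1289] max z 0.1307
top blue [487 356  25  17 314] [499.6 364.3] mean [ 0.1428 -0.6074  0.1145] top [ 0.1441 -0.6035  0.1249] max z 0.3101
top blue [498 373  14   6  39] [504.8 375.9] mean [ 0.1259 -0.599   0.1552] top [ 0.143  -0.5686  0.2213] max z 0.3355
top purple [326 159  14  13 130] [332.5 165.4] mean [ 0.6414 -0.205   0.0479] top [ 0.6429 -0.2072  0.0535] max z 0.0602
pan 935 [0.4841 0.1552 0.0802] min [0.441 0.085 0.072] max [0.566 0.201 0.089]
tube 396 [0.6134 0.027  0.0812] min [ 0.59 -0.03  0.07] max [0.637 0.084 0.092]
((614.1829223632812, 27.655517578125), (24.582117080688477, 117.55584716796875), 13.016260147094727)
housing 613 [0.4806 0.1505 0.0592] min [0.425 0.094 0.05 ] max [0.54  0.219 0.066]
((483.3614501953125, 155.86614990234375), (99.89765930175781, 110.33494567871094), 12.824555397033691)
cruc 113 [ 0.4544 -0.2367  0.0455] min [ 0.43  -0.258  0.035] max [ 0.478 -0.209  0.054]
steel 108 [ 0.52   -0.361   0.0383] min [ 0.505 -0.378  0.03 ] max [ 0.535 -0.347  0.053]
plate 6262 [0.5543 0.091  0.0121] min [ 0.396 -0.091  0.006] max [0.696 0.297 0.02 ]
((547.8507080078125, 102.45637512207031), (300.1330871582031, 386.667236328125), 0.6393275856971741)
```

View pics/crop.png

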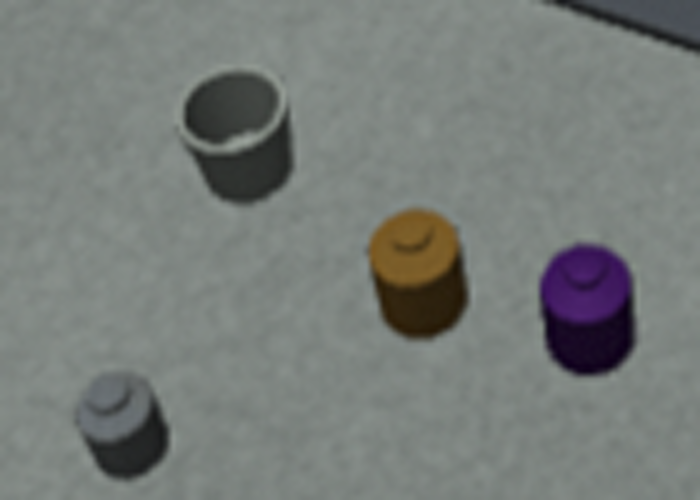

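The crop shows the gold knobbed weight at (418,270) as a full cylinder with a knob. It matches the description and is clearly distinct from the purple twin at (588,310). Next I refine the centres.

```bash
cat > m2.py <<'E'
from m import *
def ray(n,u,v,z):
    one=np.ones((384,512)); o=np.array(get_calibration(n)["xyz"])
    dv=cv2.remap(pts(n,one).astype(np.float32),np.float32([[u]]),np.float32([[v]]),cv2.INTER_LINEAR)[0,0]-o
    return o+dv*(z-o[2])/dv[2]
def steps(o,target):   # world shift -> tool axes, mm
    from scipy.spatial.transform import Rotation as R
    r=R.from_quat(o["tool_rot"]); return (r.inv().apply(np.array(target)-o["tcp_pos"])*1000).round(1)
def circ(n,p,d,box,lo,hi):
    P=pts(n,d); m=(P[...,2]>lo)&(P[...,2]<hi); b=np.zeros_like(m); r0,r1,c0,c1=box; b[r0:r1,c0:c1]=1
    m=cv2.morphologyEx((m&b).astype(np.uint8),cv2.MORPH_OPEN,np.ones((5,5),np.uint8))
    c=max(cv2.findContours(m,0,1)[0],key=cv2.contourArea); (u,v),s,a=cv2.fitEllipse(c); return u,v,s
E
python3 - <<'E'
from m2 import *
p,d=D["top"]["p"],D["top"]["d"]
u,v,s=circ("top",p,d,(180,205,332,356),.03,.07); print("brass",u,v,s,ray("top",u,v,.044))
u,v,s=circ("top",p,d,(190,250,165,230),.072,.09); print("pan",u,v,s,ray("top",u,v,.08))
p2,d2=D["scene"]["p"],D["scene"]["d"]
u,v,s=circ("scene",p2,d2,(140,175,245,300),.071,.09); print("pan",u,v,s,ray("scene",u,v,.08))
u,v,s=circ("scene",p2,d2,(262,295,190,216),.036,.07); print("brass",u,v,s,ray("scene",u,v,.046))
E
```

```text
brass 343.54486083984375 191.5 (13.742064476013184, 13.929886817932129) [ 0.57112391 -0.23563103  0.044     ]
pan 196.05421447753906 220.64453125 (33.24128723144531, 33.83568572998047) [0.48340056 0.15571561 0.08      ]
pan 273.8726501464844 156.06068420410156 (20.47467041015625, 29.231294631958008) [0.48521941 0.15376904 0.08      ]
brass 202.3800048828125 274.63299560546875 (15.613346099853516, 18.381101608276367) [ 0.57492345 -0.23979219  0.046     ]
```

Request:
{"fn": "step_arm", "kwargs": {"commands": [[0.75,0,0,0,0.05],[0.75,30,-10,0,0],[0.75,35,-15,0,0],[0.75,35,-15,0,0],[0.75,35,-15,0,0],[0.75,35,-15,0,0],[0.75,35,-15,0,0],[0.75,35,-15,0,0],[0.75,35,-15,0,0],[0.75,35,-15,0,0]]}}

```text
clock: 1.1
tcp_pos: [0.4311, -0.3549, 0.2049]
tool_rot: [0.994, 0.114, -0.0, -0.0]
wrist_force: [0.6, -0.4, -0.5]
gripper_width: 0.0706
grip_force: 0.0
```

Request:
{"fn": "step_arm", "kwargs": {"commands": [[0.75,33,-16,0,0],[0.75,33,-16,0,0],[0.75,33,-16,0,0],[0.75,33,-17,0,0],[0.75,33,-17,0,0],[0.75,0,0,25,0],[0.75,0,0,25,0],[0.75,0,0,20,0],[0.75,0,0,20,0],[0.75,0,0,0,0]]}}

```text
clock: 2.1
tcp_pos: [0.5696, -0.2374, 0.1111]
tool_rot: [0.994, 0.114, -0.003, -0.003]
wrist_force: [-0.3, 0.6, 0.1]
gripper_width: 0.0704
grip_force: 0.0
```

```bash
python3 - <<'E'
from m2 import *
print(steps(observe(),[.573,-.2377,.013]))
p,d=read_camera("scene"); cv2.imwrite("pics/a.png",cv2.resize(p[200:320,130:290],(640,480))[...,::-1])
E
```

```text
[ 3.9  1.7 98.1]
```

View pics/a.png

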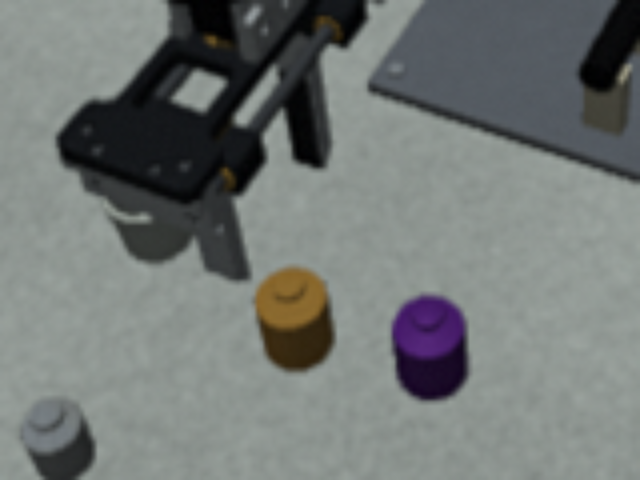

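Picture: fingers at crop (240,275) and (315,160), still about 0.1 m up; brass at (293,300), purple clear to the right. Descending.

Request:
{"fn": "step_arm", "kwargs": {"commands": [[0.75,4,2,10,0],[0.75,0,0,20,0],[0.75,0,0,20,0],[0.75,0,0,20,0],[0.75,0,0,18,0],[0.75,0,0,10,0],[0.75,0,0,0,0]]}}

```text
clock: 2.85
tcp_pos: [0.5763, -0.2399, 0.0163]
tool_rot: [0.994, 0.114, -0.001, -0.001]
wrist_force: [0.2, 0.9, 0.4]
gripper_width: 0.0709
grip_force: 0.0
```

```bash
python3 - <<'E'
from m2 import *
o=observe();print(steps(o,[.573,-.2377,.013]),o["wrist_force"])
p,d=read_camera("scene"); cv2.imwrite("pics/b.png",cv2.resize(p[220:320,150:270],(720,600))[...,::-1])
E
```

```text
[-2.7 -2.9  3.3] [0.15241442 0.90632309 0.38304282]
```

View pics/b.png

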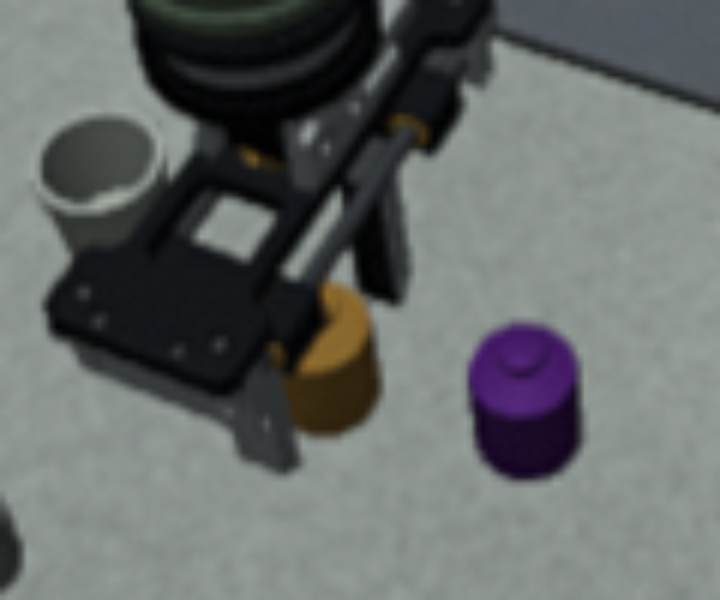

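Picture: the fingertips at crop (265,460) and (385,290) straddle the brass body at about (325,370). Closing.

Request:
{"fn": "step_arm", "kwargs": {"commands": [[0.6,-2,-1,3,0],[0.5,0,0,0,0],[0.4,0,0,0,0],[0.3,0,0,0,0],[0.3,0,0,0,0],[0.3,0,0,0,0],[0.3,0,0,0,0]], "squeeze": 25}}

```text
clock: 3.6
tcp_pos: [0.5749, -0.2393, 0.015]
tool_rot: [0.994, 0.114, 0.0, -0.0]
wrist_force: [-0.9, 3.2, 5.3]
gripper_width: 0.0386
grip_force: 25.0
```

Request:
{"fn": "step_arm", "kwargs": {"commands": [[0.3,0,0,-5,0],[0.3,0,0,-15,0],[0.3,0,0,-25,0],[0.3,0,0,-25,0],[0.3,0,0,-25,0],[0.3,0,0,-25,0],[0.3,0,0,-20,0],[0.3,0,0,0,0],[0.3,0,0,0,0]]}}

```text
clock: 4.5
tcp_pos: [0.5744, -0.2398, 0.1543]
tool_rot: [0.994, 0.114, -0.0, 0.0]
wrist_force: [-0.2, 0.1, -5.7]
gripper_width: 0.0384
grip_force: 25.0
```

```bash
python3 - <<'E'
from m2 import *
o=observe();print(o["tcp_pos"],o["wrist_force"],o["torque"],o["gripper_width"],o["grip_force"],steps(o,[.4845,.155,.15]))
for n in ("top","scene"):
    p,d=read_camera(n); P=pts(n,d); m=masks(p)["brass"]&(d>0)&(P[...,2]>.05); q=P[m]
    print(n,m.sum(),q.mean(0),q.min(0),q.max(0),np.argwhere(m).mean(0))
cv2.imwrite("pics/c.png",cv2.resize(p[160:320,130:290],(600,600))[...,::-1])
E
```

```text
[ 0.57438731 -0.23979362  0.15427946] [-0.24496434  0.14121256 -5.73606292] [-0.00229872 -0.04365221 -0.02222422] 0.038427883819387214 24.966837102547288 [   1.5 -404.9    4.2]<stdin>:5: RuntimeWarning: Mean of empty slice.
  ret = um.true_divide(
Traceback (most recent call last):
ValueError: zero-size array to reduction operation minimum which has no identity
```

Request:
{"fn": "step_arm", "kwargs": {"commands": [[0.3,1,-15,0,0],[0.3,1,-30,0,0],[0.3,1,-35,0,0],[0.3,0,-35,0,0],[0.3,0,-35,0,0],[0.3,0,-35,0,0],[0.3,0,-35,0,0],[0.3,0,-35,0,0],[0.3,0,-35,0,0],[0.3,0,-35,0,0]]}}

```text
clock: 5.55
tcp_pos: [0.5018, 0.0798, 0.1529]
tool_rot: [0.994, 0.114, -0.002, -0.0]
wrist_force: [1.0, 0.3, -5.1]
gripper_width: 0.0389
grip_force: 25.0
```

Request:
{"fn": "step_arm", "kwargs": {"commands": [[0.3,0,-35,0,0],[0.3,0,-25,0,0],[0.3,0,-15,0,0],[0.3,0,-5,0,0],[0.3,0,0,0,0],[0.3,0,0,0,0],[0.3,0,0,0,0]]}}

```text
clock: 6.25
tcp_pos: [0.4865, 0.1544, 0.1544]
tool_rot: [0.994, 0.113, 0.0, 0.0]
wrist_force: [-0.1, 0.2, -5.7]
gripper_width: 0.0388
grip_force: 25.0
```

```bash
python3 - <<'E'
from m2 import *
o=observe();print(o["tcp_pos"],o["wrist_force"],o["tool_rot"],steps(o,[.4858,.155,.11]))
p,d=read_camera("scene"); P=pts("scene",d); m=masks(p)["brass"]&(d>0)&(P[...,2]>.1); q=P[m]; print(q.shape)
if len(q): print(q.mean(0),q.min(0),q.max(0))
cv2.imwrite("pics/c.png",cv2.resize(p[90:200,200:340],(763,600))[...,::-1])
E
```

```text
[0.48654794 0.15443497 0.15439981] [-0.07148082  0.20402743 -5.73310733] [9.93610764e-01 1.12860956e-01 1.65381589e-06 2.34006193e-04] [-0.6 -0.7 44.4]
(45, 3)
[0.49426465 0.15259857 0.20313068] [0.4770857  0.11967191 0.18166673] [0.52189173 0.1826087  0.28566202]
```

View pics/c.png

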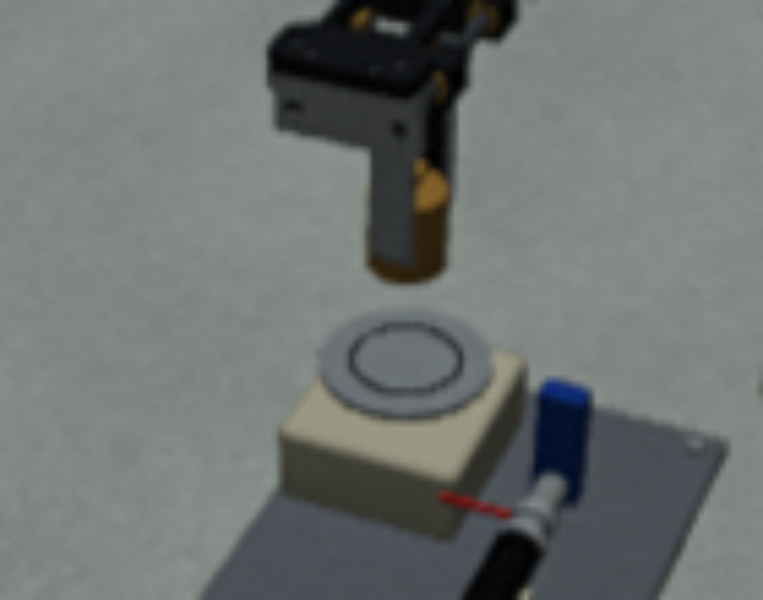

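Picture: the brass weight hangs over the ring, foot at crop (406,265) and ring centre (405,358), so it is lined up. Lowering.

Request:
{"fn": "step_arm", "kwargs": {"commands": [[0.3,0,0,15,0],[0.3,0,0,20,0],[0.3,0,0,12,0],[0.3,0,0,6,0],[0.3,0,0,3,0],[0.3,0,0,2,0],[0.3,0,0,2,0],[0.3,0,0,1,0],[0.3,0,0,0,0],[0.3,0,0,0,0]]}}

```text
clock: 7.3
tcp_pos: [0.487, 0.1556, 0.0942]
tool_rot: [0.994, 0.114, 0.001, 0.0]
wrist_force: [1.0, -0.6, -3.2]
gripper_width: 0.0386
grip_force: 25.0
```

Request:
{"fn": "step_arm", "kwargs": {"commands": [[0.3,0,0,1,0],[0.3,0,0,1,0],[0.3,0,0,1,0],[0.3,0,0,0,0],[0.3,0,0,0,0],[0.3,0,0,0,0]]}}

```text
clock: 7.9
tcp_pos: [0.4867, 0.1556, 0.0908]
tool_rot: [0.994, 0.114, 0.001, -0.0]
wrist_force: [2.0, 0.5, -1.9]
gripper_width: 0.039
grip_force: 25.0
```

Request:
{"fn": "step_arm", "kwargs": {"commands": [[0.3,0,0,1,0],[0.3,0,0,1,0],[0.3,0,0,1,0],[0.3,0,0,0,0],[0.3,0,0,0,0],[0.3,0,0,0,0]]}}

```text
clock: 8.5
tcp_pos: [0.4866, 0.1556, 0.0877]
tool_rot: [0.994, 0.114, 0.0, -0.0]
wrist_force: [2.4, -0.2, -0.3]
gripper_width: 0.0388
grip_force: 25.0
```

Request:
{"fn": "step_arm", "kwargs": {"commands": [[0.42,0,0,0,0],[0.45,0,0,0,0],[0.5,0,0,0,0],[0.6,0,0,0,0],[0.7,0,0,0,0],[0.7,0,0,0,0],[0.7,0,0,0,0],[0.7,0,0,0,0]]}}

```text
clock: 9.3
tcp_pos: [0.4861, 0.1555, 0.0875]
tool_rot: [0.994, 0.114, -0.0, -0.0]
wrist_force: [-0.3, 0.2, 0.2]
gripper_width: 0.0661
grip_force: 0.0
```

Request:
{"fn": "step_arm", "kwargs": {"commands": [[0.7,0,0,-10,0],[0.7,0,0,-20,0],[0.7,0,0,-25,0],[0.7,0,0,-25,0],[0.7,0,0,-15,0],[0.7,30,0,0,0],[0.7,35,0,0,0],[0.7,35,0,0,0],[0.7,0,0,0,0]]}}

```text
clock: 10.2
tcp_pos: [0.587, 0.1785, 0.1827]
tool_rot: [0.994, 0.114, 0.001, -0.0]
wrist_force: [-0.1, 0.2, 0.1]
gripper_width: 0.0661
grip_force: 0.0
```

```bash
python3 - <<'E'
from m2 import *
o=observe();print(o["tcp_pos"],o["wrist_force"])
p,d=read_camera("scene"); P=pts("scene",d)
b=masks(p)["blue"]&(d>0)&(P[...,2]>.05)&(P[...,2]<.14)&(P[...,1]<.2); q=P[b]; print("grip",q.mean(0),q.max(0))
m=masks(p)["brass"]&(d>0)&(P[...,2]>.08)&(P[...,2]<.14); q=P[m]; print("brass",q.mean(0),q.max(0))
cv2.imwrite("pics/d.png",cv2.resize(p[90:200,200:340],(763,600))[...,::-1])
np.savez("s2",p=p,d=d)
E
```

```text
[0.58699312 0.1784763  0.18274882] [-0.14120203  0.16664856  0.0654982 ]
grip [0.59363741 0.12527709 0.10748392] [0.60499807 0.13341602 0.12948576]
brass [0.48844059 0.14978904 0.11973355] [0.5041279  0.16765895 0.13206434]
```

View pics/d.png

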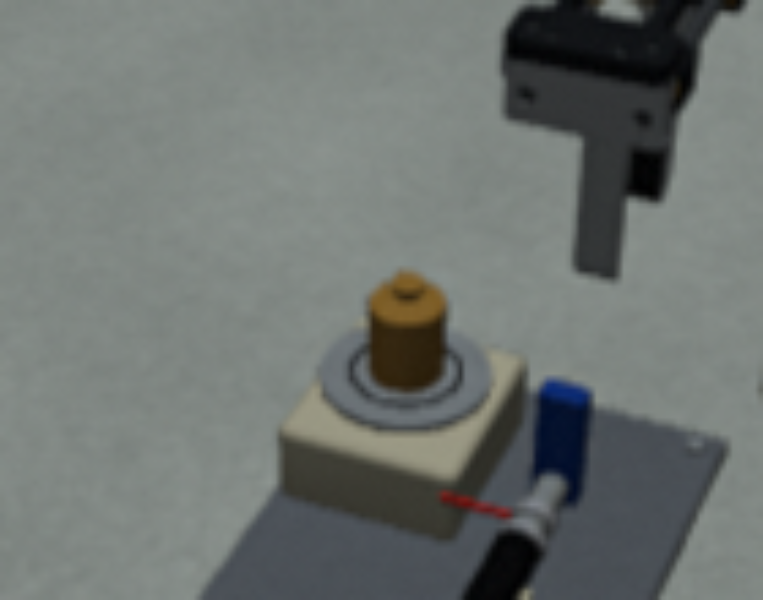

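Picture: the brass stands upright inside the ring, foot centre at about (407,367) and ring centre at about (405,372). I measure that offset and the grip.

```bash
python3 - <<'E'
from m2 import *
z=np.load("s2.npz");p,d=z["p"],z["d"];P=pts("scene",d)
u,v,s=circ("scene",p,d,(135,165,262,288),.109,.14); print("brass",u,v,s,ray("scene",u,v,.119))
m=((P[...,2]>.062)&(P[...,2]<.135)&(P[...,0]<.545)).astype(np.uint8); m[:140]=0;m[:,:255]=0;m[:,295:]=0
# pan outline: convex hull of pan-level pixels
k=((P[...,2]>.068)&(P[...,2]<.08)); k[:140]=0;k[:,:255]=0;k[175:]=0;k[:,292:]=0
h=cv2.convexHull(np.argwhere(k)[:,::-1].astype(np.int32)); (u,v),s,a=cv2.fitEllipse(h); print("pan",u,v,s,ray("scene",u,v,.0725))
o=observe()
print(steps(o,[.592,.129,.088]))
E
```

```text
brass 274.522705078125 145.976318359375 (8.754291534423828, 14.912592887878418) [0.48963403 0.14951461 0.119     ]
pan 274.11871337890625 158.2390899658203 (20.59824562072754, 31.833131790161133) [0.48604908 0.15401814 0.0725    ]
[-4.1 49.6 94.5]
```

Request:
{"fn": "step_arm", "kwargs": {"commands": [[0.6,-2,15,0,0],[0.6,-2,20,0,0],[0.6,0,14,0,0],[0.6,0,0,20,0],[0.6,0,0,25,0],[0.6,0,0,25,0],[0.6,0,0,15,0],[0.6,0,0,10,0],[0.6,0,0,0,0]]}}

```text
clock: 11.15
tcp_pos: [0.5896, 0.1291, 0.0863]
tool_rot: [0.994, 0.114, -0.001, -0.0]
wrist_force: [0.6, 0.4, -1.0]
gripper_width: 0.0564
grip_force: 0.0
```

```bash
python3 - <<'E'
from m2 import *
o=observe();print(o["tcp_pos"],o["wrist_force"],steps(o,[.592,.13,.088]))
p,d=read_camera("scene"); cv2.imwrite("pics/e.png",cv2.resize(p[90:200,200:340],(763,600),interpolation=cv2.INTER_CUBIC)[...,::-1])
E
```

```text
[0.58957779 0.12907047 0.08631427] [ 0.56753618  0.43002585 -1.00253934] [ 2.6 -0.4 -1.7]
```

View pics/e.png

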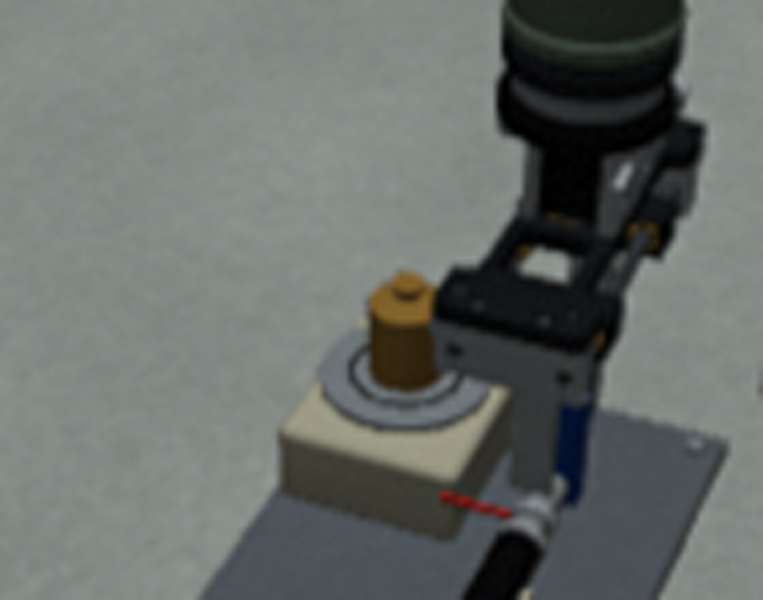

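Picture: the near finger at (540,430) stands in front of the blue grip, which shows at (575,450); the brass is undisturbed. Closing on the grip.

Request:
{"fn": "step_arm", "kwargs": {"commands": [[0.5,2,0,0,0],[0.4,0,0,0,0],[0.3,0,0,0,0],[0.2,0,0,0,0],[0.1,0,0,0,0],[0.05,0,0,0,0],[0.05,0,0,0,0],[0.05,0,0,0,0]], "squeeze": 30}}

```text
clock: 12.0
tcp_pos: [0.5929, 0.1292, 0.0876]
tool_rot: [0.994, 0.113, 0.0, 0.0]
wrist_force: [0.3, -3.7, 0.8]
gripper_width: 0.0141
grip_force: 30.0
```

```bash
python3 - <<'E'
from m2 import *
o=observe();print(o["tcp_pos"],o["wrist_force"],o["gripper_width"],o["tool_rot"])
E
```

```text
[0.59293229 0.12920216 0.08760236] [ 0.33516    -3.7444592   0.76990063] 0.014091413645582482 [9.93559270e-01 1.13312639e-01 1.13756460e-04 4.57481825e-04]
```

Request:
{"fn": "step_arm", "kwargs": {"commands": [[0.05,0,-4,0,0],[0.05,0,-8,0,0],[0.05,0,-12,0,0],[0.05,0,-12,0,0],[0.05,0,-12,0,0],[0.05,0,-12,0,0],[0.05,0,-12,0,0],[0.05,0,-8,0,0],[0.05,0,-3,0,0],[0.05,0,0,0,0]]}}

```text
clock: 13.0
tcp_pos: [0.5748, 0.2105, 0.0876]
tool_rot: [0.993, 0.114, 0.001, 0.001]
wrist_force: [3.6, -6.6, -0.5]
gripper_width: 0.0134
grip_force: 30.0
```

Request:
{"fn": "step_arm", "kwargs": {"commands": [[0.05,0,0,0,0],[0.05,0,0,0,0],[0.05,0,0,0,0]]}}

```text
clock: 13.3
tcp_pos: [0.5749, 0.2099, 0.0876]
tool_rot: [0.994, 0.114, 0.001, 0.001]
wrist_force: [2.9, -7.3, -0.0]
gripper_width: 0.0139
grip_force: 30.0
```

```bash
python3 - <<'E'
from m2 import *
o=observe();t=o["tcp_pos"];print(t,o["wrist_force"],o["gripper_width"],steps(o,[.5929,.1292,.0876]))
p,d=read_camera("scene"); P=pts("scene",d)
Y=np.array([-.2265,.974]); 
for k in("red","blue"):
    m=masks(p)[k]&(d>0)&(P[...,2]>.05)&(P[...,2]<.14)&(P[...,0]<.7)&(P[...,0]>.4); q=P[m]; s=(q[:,:2]-[.4845,.1547])@np.c_[[.974,.2265],Y]
    print(k,m.sum(),np.c_[s,q[:,2]].round(3)[:40].tolist() if k=="red" else (s.mean(0),s.min(0),s.max(0)))
cv2.imwrite("pics/f.png",cv2.resize(p[90:200,220:340],(654,600),interpolation=cv2.INTER_CUBIC)[...,::-1])
E
```

```text
[0.57493845 0.20993702 0.08761402] [ 2.91834445 -7.25642637 -0.0205494 ] 0.013854898683575543 [-0.7 82.7  0.2]
red 33 [[0.053, 0.003, 0.072], [0.057, 0.002, 0.074], [0.059, 0.002, 0.074], [0.049, 0.017, 0.057], [0.057, 0.002, 0.07], [0.06, 0.001, 0.072], [0.063, -0.0, 0.074], [0.066, -0.0, 0.075], [0.069, -0.0, 0.072], [0.071, 0.001, 0.072], [0.075, 0.001, 0.073], [0.078, -0.002, 0.076], [0.081, -0.001, 0.073], [0.084, -0.001, 0.074], [0.086, 0.0, 0.074], [0.093, -0.086, 0.081], [0.096, -0.087, 0.082], [0.098, -0.084, 0.081], [0.092, -0.091, 0.081], [0.095, -0.091, 0.083], [0.097, -0.09, 0.082], [0.1, -0.09, 0.083], [0.102, -0.087, 0.082], [0.105, -0.087, 0.082], [0.101, -0.091, 0.081], [0.103, -0.091, 0.082], [0.106, -0.091, 0.082], [0.107, -0.086, 0.078], [0.105, -0.096, 0.083], [0.106, -0.092, 0.08], [0.108, -0.088, 0.077], [0.108, -0.097, 0.081], [0.109, -0.09, 0.076]]
blue 12 (array([0.10680366, 0.02998279]), array([0.09017877, 0.02738502]), array([0.11201277, 0.03263674]))
```

View pics/f.png

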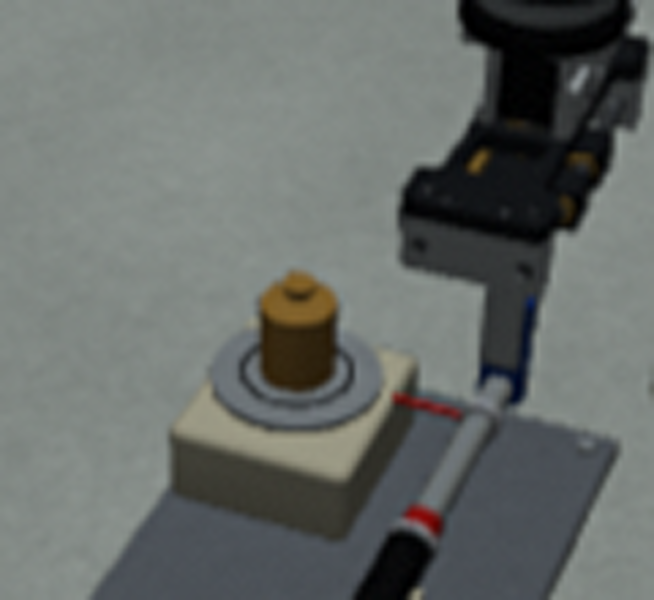

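Picture: the red ring at (423,520) is fully clear of the tube's rim at (415,535). The needle lies on the pan's centre line (0–2 mm off), and the brass stands in its ring. Extension is about 83 mm, so I hand in.

```bash
python3 -c "
from plant import *
o=observe();print(o['qd'].round(4),o['grip_force']);print(close_job())"
```

```text
[ 0.0005  0.0013 -0.0012 -0.0002 -0.0007 -0.001 ] 29.997767508029938
the job is handed in; nothing more can be done
None
```

The job is handed in, with no verdict shown: the brass weight stands released on the pan, about 2–6 mm off centre by camera (limit 10 mm), and the gripper holds the rod at about 83 mm with the red ring clear of the tube; no bystander was touched.

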